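# Raise the photo stand one hole and lay the green sherd on it

### The job

Raise the small telescoping photo stand by one hole: squeeze its red button in, slide the blue sleeve up and feel for the button snapping out through the hole in the brass plate, without hauling the stand off the table or dragging it about. Then lay the green-glazed sherd, glazed side up, gently on the middle of the stand's cork rest and let go. Leave the other sherds, the jar and the roll of tape near the stand where they are.

Things in the scene. Friction and masses are not known exactly. Their poses are not given: they have to be found in the camera images.
- stand: Telescoping photo stand, loose on the table. Origin: centre of the underside of its dark steel base plate (130 x 120 x 20 mm in x, y, z); z up; its -x side, roughly towards the robot, is the front. On its axis stands a fixed 20 mm square post; a blue square sleeve (30 x 30 mm) slides over it. A pull of over about 20 to 27 N on the locked sleeve lifts the whole stand (2.0 to 2.7 kg).
- upper_hole (a point): Centre of the sleeve's front face at its upper hole (12 mm), moves with the sleeve; axes as the stand's. The sleeve reaches 85 mm below it. Below it a brass plate (23 mm wide, 54 high, flush) has the next hole (12 mm), 36 to 56 mm below the upper one: set differently on every stand, so the click must be felt. Keep the fingers off the plate's hole.
- button_at (a point): Where the red button's axis meets the sleeve's front face: 120 mm above the stand's underside, 15 mm to -x of its axis; axes as the stand's. Fixed to the post, does not rise with the sleeve. Domed button, 10 mm across, 6 mm proud. Fingers from above, one on the front and one on the back of the sleeve, squeeze it flush and lift the sleeve in one grip; the rising wall then pushes it under.
- button (a joint): How far the red button is pressed in (m): 0 fully out, 0.006 flush with the sleeve, about 0.0085 when it is under the sleeve's wall. Spring: 1.5 N when out, about 3 N when in.
- sleeve (a joint): How far the sleeve has been raised (m): 0 with the button in the upper hole. Starting it off the flush button takes a pull of about 10 to 16 N, sliding it 2 to 5 N. As the button begins to emerge it pushes the sleeve up by itself (up to 10 N). Its friction holds it where it is left. Once the button snaps out through the next hole the sleeve is locked both ways; the pull climbs at once.
- rest (a point): Centre of the top face of the cork rest on the sleeve; moves with the sleeve; axes as the stand's. The head is 30 mm (stand x) by 66 mm (stand y), 11 mm thick, flush with the sleeve at front and back; its top is 35 mm above the upper hole, so 155 mm above the table at the start.
- green_sherd_mid (a point): Centre, half-way up, of the flat green-glazed potsherd, about 40 x 46 x 9 mm (its x, y, z), 30 g, an irregular outline lying glazed side (+z) up; taken across its 40 mm (x) side by the broken edges.
- green_sherd: The same green sherd; origin at the centre of its underside.
- dark_sherd_1: Potsherd with dark glaze, 39 x 55 x 9 mm; origin at the centre of its underside. Leave alone.
- dark_sherd_2: Potsherd with dark glaze, 41 x 47 x 8 mm; origin at the centre of its underside. Leave alone.
- pigment_jar: Small dark-red jar with red lid, 42 mm across, 48 mm high; origin at the centre of its underside. Leave alone.
- masking_tape: Roll of pale yellow tape lying flat (the one nearest the stand), 104 mm across, 25 mm high; origin at the centre of its underside. Leave alone.

How it is judged:
On the way, in this order (a step that is already met when the one before it is completed fails the run):
1. the button has snapped out through the brass plate's hole, the sleeve raised by one hole (value of joint sleeve between 0.033 and 0.06 m and value of joint button below 0.0015 m), for 0.3 s.
2. the green sherd lies on the cork rest, let go (all of step 1 and horizontal distance between green_sherd_mid and rest below 0.012 m and z of green_sherd_mid in the frame of rest between 0.001 and 0.009 m and angle between green_sherd_mid's own z axis and vertical below 0.15 rad and linear speed of green_sherd below 0.02 m/s and contact force between the fingers and green_sherd below 0.05 N), for 0.3 s.
At the end, for the whole second after the job is handed in: Sleeve raised one hole (33 to 60 mm), button out (under 1.5 mm pressed in) in the plate's hole; green sherd at rest on the cork, flat within 0.15 rad, glaze up, centre within 12 mm of the rest's centre; stand upright (0.03 rad), base on the table (2 mm) (all of step 1 and horizontal distance between green_sherd_mid and rest below 0.012 m and z of green_sherd_mid in the frame of rest between 0.001 and 0.009 m and angle between green_sherd_mid's own z axis and vertical below 0.15 rad and linear speed of green_sherd below 0.02 m/s and angle between stand's own z axis and vertical below 0.03 rad and height (world z) of stand below 0.002 m); the robot touches nothing.
It fails at once if the stand is hauled up off the table (over 2 mm), tipped (over 0.1 rad) or dragged more than 25 mm (height (world z) of stand above 0.002 m or angle between stand's own z axis and vertical above 0.1 rad or distance of stand from where it was at the start of the episode above 0.025 m).
It fails at once if the green sherd is dropped (falls free faster than 0.45 m/s) (linear speed of green_sherd above 0.45 m/s and contact force between the fingers and green_sherd below 0.01 N).
It fails at once if a dark sherd, the jar or the tape is moved more than 20 mm (distance of any of dark_sherd_1, dark_sherd_2, pigment_jar, masking_tape from where it was at the start of the episode above 0.02 m).
It also fails if it takes over 67 s, if anything falls off the work surface, if the arm or the gripper's body presses on something with over 40 N, if the wrist force passes 120 N, or if a joint passes its speed limit or range.

### The arm

A 7-joint arm with a two-finger parallel gripper is mounted at the origin on a cart in front of the work surface, level with it; the furniture and walls round the work are solid. World frame = base frame: x ahead of the robot, y to its left, z up, the work surface at z = 0. Lengths are in m, angles in rad, forces in N, time in s.
With the tool pointing down it reaches from about 0.35 to 0.9 m from the base axis. Payload 8.1 kg.
Tool frame: the origin (TCP) lies midway between the tips of the shut fingers; the grasp point (between the pads) lies arm.tcp_to_grasp behind it (arm.tcp_to_grasp is the distance from the TCP to the grasp point, in m); z points along the fingers, y is the line along which they close (so a half turn about z gives the same grasp; the last joint's range is limited). The gripper opens to 92 mm and grips with 3 to 60 N. Pads are 19 mm wide; open, the fingers measure 130 mm over their backs; the gripper's body (75 mm by 190 mm) begins 47 mm behind the grasp point.
Start: joints at [1.098, 0.434, 0.025, 1.573, -0.012, 1.134, -0.075], TCP at [0.226, -0.583, 0.227] pointing down, gripper open.
Joint ranges: [-2.62, 2.62], [-0.44, 2.09], [-1.27, 1.32], [0.08, 2.57], [-1.32, 4.46], [0.12, 2], [-2.74, 2.74]. Speed limits (rad/s): [2.22, 2.22, 3.01, 3.01, 3.14, 3.14, 3.14].

### API

Orientations are given as a rotation vector (axis times angle).
In Python, from cell import observe, get_image, arm gives the robot as it stands. The module is installed in compiled form; this text tells all that it offers.
- The arm moves only by the tool drive_tool, never from a script. Its argument "steps" is a list of rows, each a list of 5 numbers: the closure, from 0 (fully open) to 1 (shut), then the shift along the world's x, y, z in mm, then the turn about the world's z in rad. In form: [[hand, x, y, z, roll], ...]. A call has 1 to 20 rows; each row shifts and turns the commanded pose from where the row before left it; what a row does not reach is not made up. A row lasts 1/12 s, in which the tool goes at most 41.7 mm and 7.16 degrees, less where a joint would pass 70% of its speed; a pose out of reach is approached as far as the arm can. A call with a gripper value outside its range is refused whole. The fingers move at their own pace and stop on an object; "grip_force" is the grip in N (left out, the last holds). Time passes only in rows, so rows that do not move let the fingers close. It gives the time, the measured TCP pose, the force, the opening and the grip force at its end, in the units of the state.
- observe(): the state, without advancing time (a new reading comes with each control period).
- get_image(name): name is "scene" or "top"; returns a dict with "image" (400x640x3 uint8, red, green, blue), "vfov" (degrees; the focal length in pixels is half the picture's height over the tangent of half this angle, whatever the lens; pixels are square), "cx", "cy" (the principal point, pixels), "k1" (the pictures are not rectified: a ray, as slopes to the right and down, at radius r is drawn at 1 + k1 r^2 times it, then the intrinsics apply), "xyz" and "attitude" of the camera in the world. Camera axes: x right, y down, z forward; pixel columns grow to the right and rows downward; lengths in m; the calibration is good to about 2 mm. A picture is of the moment at which its call begins. There is no depth.
- arm.sign_off(): hands the job in; it is judged then, once.
The state is a dict: "clock": time; "joints": joint angles; "dq": joint speeds; "joint_efforts": joint torques, N m; "position": TCP position; "ee_rot": TCP orientation; "force": force on the tool from outside, world axes, zero at the start; "ft_torque": the same for the moment, N m; "width": opening from 0.0 (shut) to 1.0 (fully open); "gripper_force": force on a finger pad.
Only numpy, scipy, OpenCV 4.12 (cv2) and the standard library are available. Lean on these libraries where they do the work, as an engineer would, in place of code of your own. Each camera call takes 0.05 s, during which the arm holds its last target. There are 200 camera calls.

## Working session

There is one attempt and no reset: what is moved stays moved. The work goes in short steps, Python scripts to look and compute and a tool call to move; the robot and the scene stay as the last step left them, time stands still between calls to the robot, and variables do not carry over. Pictures are saved under pics/ and viewed, at most 10 in all, crops included, and the job is handed in when it is done.

Besides the shell and the picture viewer there is one more tool, called after "Call:" as name(argument=value, ...), one argument or row to a line, values as JSON. drive_tool: Moves the arm, as the interface text tells. Its arguments: {"type":"object","properties":{"steps":{"type":"array"},"grip_force":{"type":"number"}},"required":["steps"]}

```bash
mkdir -p pics; python3 - <<'E'
from cell import observe,get_image,arm
import cv2
s=observe();print(s,arm.tcp_to_grasp)
for n in("scene","top"):
    d=get_image(n);im=d.pop("image");print(n,d);cv2.imwrite(f"pics/{n}0.png",im[:,:,::-1])
E
```

```text
{'clock': 0.0, 'joints': array([ 1.0983837 ,  0.43521217,  0.02494523,  1.57409528, -0.0116291 ,
        1.13398286, -0.07511035]), 'dq': array([-0.00180068,  0.00059075, -0.00036745, -0.00124835,  0.00046035,
       -0.000497  , -0.00037921]), 'joint_efforts': array([-7.07374074e-04, -6.67849803e+01,  9.85032097e-01, -3.14456964e+01,
       -6.04828703e-02,  4.27530985e-02,  6.73501404e-05]), 'position': array([ 0.22568808, -0.582285  ,  0.22595205]), 'ee_rot': array([-3.08658038e+00, -5.77215377e-01,  6.06378036e-04]), 'force': array([-0.63475543, -0.10013086,  0.20998169]), 'ft_torque': array([0.03295879, 0.07175907, 0.04351829]), 'gripper_force': 0.0, 'width': 1.0034753689026759} 0.0188
scene {'vfov': 45.75344848631149, 'cx': 313.01272187189335, 'cy': 203.90124266907853, 'k1': -0.11498709689731428, 'xyz': array([-0.08239926,  0.2992789 ,  1.05000733]), 'attitude': array([-1.40873144,  2.26836495, -0.80905044])}
top {'vfov': 50.90774930660499, 'cx': 320.89785406532457, 'cy': 208.72659552204587, 'k1': 0.005993118250886585, 'xyz': array([ 0.51123988, -0.06244847,  1.07503695]), 'attitude': array([-2.13607885,  2.19840824, -0.11264891])}
```

View pics/scene0.png

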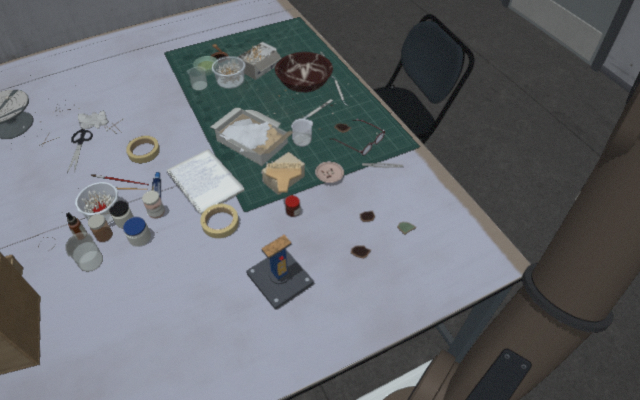

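View pics/top0.png

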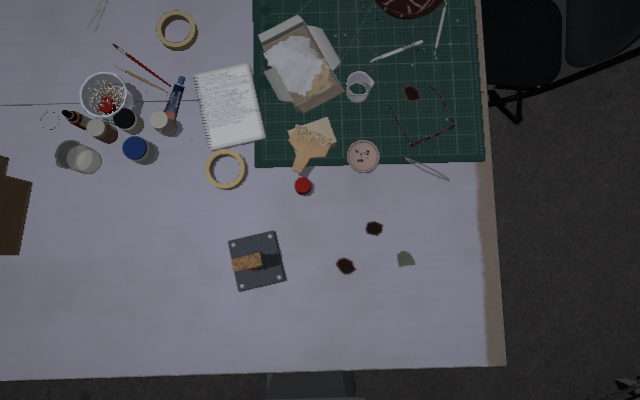

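The scene view has the stand at about (279,275) and the green sherd at (405,228). In the top view they are at (256,262) and (405,259). I'll enlarge both.

```bash
cat >h.py <<'E'
import numpy as np,cv2
from scipy.spatial.transform import Rotation as R
from cell import observe,get_image,arm
def K(d):
    f=200/np.tan(np.radians(d["vfov"]/2));return np.array([[f,0,d["cx"]],[0,f,d["cy"]],[0,0,1]]),np.array([d["k1"],0,0,0,0.])
def p2w(d,uv,z):
    k,D=K(d);n=cv2.undistortPoints(np.float64(uv).reshape(-1,1,2),k,D)[:,0]
    r=R.from_rotvec(d["attitude"]).apply(np.c_[n,np.ones(len(n))]);c=np.array(d["xyz"])
    return c+r*((z-c[2])/r[:,2])[:,None]
def w2p(d,P):
    k,D=K(d);m=R.from_rotvec(d["attitude"]).inv();P=np.atleast_2d(P)
    return cv2.projectPoints(P,m.as_rotvec(),m.apply(-np.array(d["xyz"])),k,D)[0][:,0]
def crop(im,x,y,w,h,s): return cv2.resize(im[y:y+h,x:x+w,::-1],None,fx=s,fy=s,interpolation=cv2.INTER_CUBIC)
E
python3 - <<'E'
from h import *
t=get_image("top");s=get_image("scene")
a=crop(t["image"],215,220,80,80,5);b=crop(t["image"],385,239,40,40,5);c=crop(s["image"],240,225,80,90,5)
o=np.zeros((600,800,3),np.uint8);o[:400,:400]=a*1;o[400:600,:200]=b;o[:450,400:800]=c
cv2.imwrite("pics/c1.png",cv2.convertScaleAbs(o,alpha=1.6))
hsv=cv2.cvtColor(t["image"],cv2.COLOR_RGB2HSV);
sub=np.zeros(hsv.shape[:2],np.uint8);sub[240:280,385:425]=1
m=(cv2.inRange(hsv,(30,50,30),(90,255,255))>0)&(sub>0)
ys,xs=np.nonzero(m);print(len(xs))
P=p2w(t,np.c_[xs,ys],.009)[:,:2].astype(np.float32);print(P.mean(0),cv2.minAreaRect(P))
for th in range(0,180,10):
    u=P@np.array([np.cos(np.radians(th)),np.sin(np.radians(th))]);print(th,round(float(np.ptp(u)),4),round(float(u.max()+u.min())/2,4),end='; ')
E
```

```text
0Traceback (most recent call last):
  File "<stdin>", line 10, in <module>
  File "h.py", line 7, in p2w
    k,D=K(d);n=cv2.undistortPoints(np.float64(uv).reshape(-1,1,2),k,D)[:,0]
               ~~~~~~~~~~~~~~~~~~~^^^^^^^^^^^^^^^^^^^^^^^^^^^^^^^^^^^^
cv2.error: OpenCV(4.12.0) /io/opencv/modules/calib3d/src/undistort.dispatch.cpp:347: error: (-215:Assertion failed) CV_IS_MAT(_src) && CV_IS_MAT(_dst) && (_src->rows == 1 || _src->cols == 1) && (_dst->rows == 1 || _dst->cols == 1) && _src->cols + _src->rows - 1 == _dst->rows + _dst->cols - 1 && (CV_MAT_TYPE(_src->type) == CV_32FC2 || CV_MAT_TYPE(_src->type) == CV_64FC2) && (CV_MAT_TYPE(_dst->type) == CV_32FC2 || CV_MAT_TYPE(_dst->type) == CV_64FC2) in function 'cvUndistortPointsInternal'
```

View pics/c1.png

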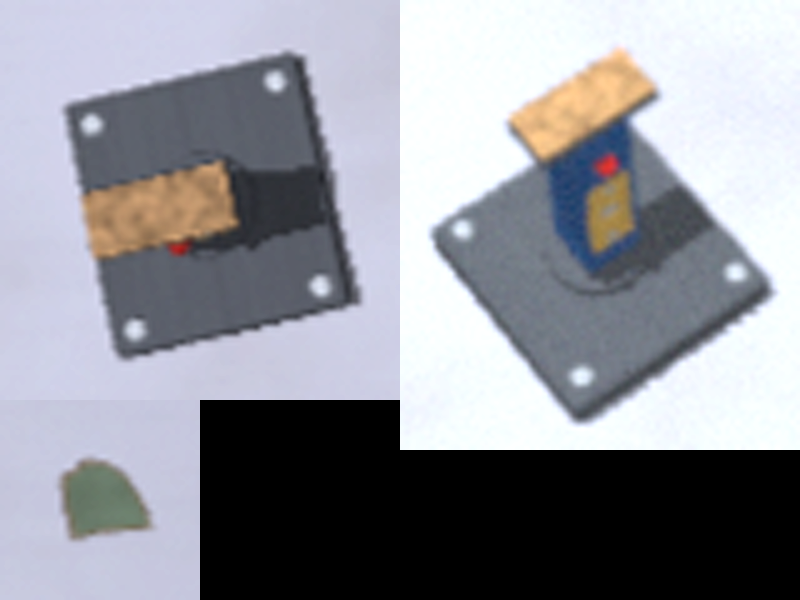

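The crop shows the stand with its red button and plate facing the robot, turned about 12°. The sherd has a straight edge at the bottom and left and a rounded upper right corner.

```bash
python3 - <<'E'
from h import *
from scipy.optimize import least_squares
t=get_image("top");s=get_image("scene")
tp=np.array([(82,193),(228,160),(240,225),(96,258),(67,106),(120,357),(348,303),(294,57)])/5+[215,220]
# model: top picture right = -y, down = -x
hx,hy=.015,.033
mt=np.array([(hx,hy,.155),(hx,-hy,.155),(-hx,-hy,.155),(-hx,hy,.155),(.06*65/60,.06,.02),(-.065,.06,.02),(-.065,-.06,.02),(.065,-.06,.02)])
sp=(np.array([(508,123),(622,48),(660,93),(546,162),(433,237),(770,285),(580,415)])-[400,0])/5+[240,225]
ms=None
def tf(p,m): c,n=np.cos(p[2]),np.sin(p[2]);return np.c_[p[0]+c*m[:,0]-n*m[:,1],p[1]+n*m[:,0]+c*m[:,1],m[:,2]]
e=p2w(t,tp[4:],.02);p0=[*e[:,:2].mean(0),-0.2 if 0 else 0.2]
r=least_squares(lambda p:(w2p(t,tf(p,mt))-tp).ravel(),p0);print("top",r.x,np.round(r.fun.reshape(-1,2),1).tolist())
p1=r.x
# associate scene points by nearest projection
q=w2p(s,tf(p1,mt));idx=[np.argmin(((q[:4]-a)**2).sum(1)) for a in sp[:4]]+[4+np.argmin(((q[4:]-a)**2).sum(1)) for a in sp[4:]];print(idx)
r2=least_squares(lambda p:(w2p(s,tf(p,mt[idx]))-sp).ravel(),p1);print("scene",r2.x,np.round(r2.fun.reshape(-1,2),1).tolist())
r3=least_squares(lambda p:np.r_[(w2p(s,tf(p,mt[idx]))-sp).ravel(),(w2p(t,tf(p,mt))-tp).ravel()],p1);print("both",r3.x)
for d,(x,y) in((t,(385,239)),(s,(385,208))):
    im=d["image"][y:y+40,x:x+40].astype(int);bg=np.median(im.reshape(-1,3),0)
    big=cv2.resize(d["image"][y:y+40,x:x+40],None,fx=6,fy=6,interpolation=cv2.INTER_CUBIC).astype(int)
    dd=np.abs(big-bg).sum(2);m=(dd>0.45*np.percentile(dd,97)).astype(np.uint8)
    n,l,st,ce=cv2.connectedComponentsWithStats(m);k=1+st[1:,4].argmax();ys,xs=np.nonzero(l==k)
    P=p2w(d,np.c_[(xs+.5)/6-.5+x,(ys+.5)/6-.5+y],.007)[:,:2].astype(np.float32)
    print(len(xs),P.mean(0),cv2.minAreaRect(P))
    for th in range(0,180,15):
        u=P@np.array([np.cos(np.radians(th)),np.sin(np.radians(th))]);print(th,round(float(np.ptp(u))*1000,1),round(float(u.max()+u.min())/2,4),end='; ')
    a=p2w(d,[(385+14,239+107.6/5)],.0) ;print()
    h=cv2.convexHull(P)[:,0];ap=cv2.approxPolyDP(h.reshape(-1,1,2),.0025,True)[:,0];print(np.round(ap,4).tolist())
E
```

```text
top [0.49607754 0.10032275 0.19622886] [[-0.6, -0.0], [-0.1, -0.2], [0.4, 0.3], [-0.6, 0.6], [-0.5, -0.5], [-0.6, 0.6], [1.2, 0.5], [0.9, -1.4]]
[np.int64(0), np.int64(1), np.int64(2), np.int64(3), np.int64(4), np.int64(6), np.int64(5)]
scene [0.49301276 0.10116257 0.210836  ] [[-0.3, -0.1], [0.3, 0.1], [0.5, -0.5], [-0.3, 0.9], [-1.0, -0.7], [1.0, -0.6], [-0.3, 0.6]]
both [0.49490329 0.10058158 0.20258494]
7670 [ 0.49028504 -0.27130046] ((0.49256134033203125, -0.2725345492362976), (0.03910702094435692, 0.04319428652524948), 6.7435736656188965)
0 40.0 0.4914; 15 42.3 0.4045; 30 46.6 0.2881; 45 50.0 0.1529; 60 51.2 0.0078; 75 49.3 -0.1376; 90 44.5 -0.2736; 105 42.3 -0.3894; 120 41.7 -0.4777; 135 42.9 -0.5356; 150 42.7 -0.5577; 165 42.0 -0.5427; 
[[0.5041999816894531, -0.2524999976158142], [0.47200000286102295, -0.25519999861717224], [0.4767000079154968, -0.2957000136375427], [0.4934999942779541, -0.2906999886035919], [0.5066999793052673, -0.28049999475479126], [0.5113999843597412, -0.26510000228881836]]
5626 [ 0.4895674 -0.2723062] ((0.491651713848114, -0.2738606631755829), (0.04056430608034134, 0.0470907986164093), 5.1536641120910645)
0 41.7 0.4906; 15 43.3 0.4034; 30 46.1 0.287; 45 50.3 0.1522; 60 52.1 0.007; 75 51.5 -0.1385; 90 48.2 -0.2745; 105 45.5 -0.3899; 120 44.0 -0.4786; 135 45.0 -0.5359; 150 44.7 -0.5576; 165 43.9 -0.5422; 
[[0.5008999705314636, -0.25099998712539673], [0.4763000011444092, -0.2524999976158142], [0.4697999954223633, -0.25690001249313354], [0.4726000130176544, -0.2888000011444092], [0.47859999537467957, -0.29829999804496765], [0.49950000643730164, -0.2896000146865845], [0.5101000070571899, -0.2761000096797943], [0.5113000273704529, -0.26589998602867126]]
```

Call:
drive_tool(
  steps=[
    [0, 13.4, 34.1, 0, 0.07],
    [0, 13.4, 34.1, 0, 0.07],
    [0, 13.4, 34.1, 0, 0.07],
    [0, 13.4, 34.1, 0, 0.07],
    [0, 13.4, 34.1, 0, 0.07],
    [0, 13.4, 34.1, 0, 0.07],
    [0, 13.4, 34.1, 0, 0.07],
    [0, 13.4, 34.1, 0, 0.07],
    [0, 13.4, 34.1, 0, 0.07],
    [0, 13.4, 34.1, 0, 0.07],
    [0, 13.4, 34.1, 0, 0.07],
    [0, 13.4, 34.1, 0, 0.07],
    [0, 13.4, 34.1, 0, 0.07],
    [0, 13.4, 34.1, 0, 0.07],
    [0, 13.4, 34.1, 0, 0.07],
    [0, 13.4, 34.1, 0, 0.07],
    [0, 13.4, 34.1, 0, 0.07],
    [0, 13.4, 34.1, 0, 0.07],
    [0, 13.4, 34.1, 0, 0.07],
    [0, 13.4, 34.1, 0, 0.07],
  ],
  grip_force=30,
)

```text
clock: 1.97
position: [0.4943, 0.1009, 0.2269]
ee_rot: [1.986, 2.434, 0.0]
force: [0.6, -0.1, -0.4]
width: 1.0
gripper_force: 0.0
```

Call:
drive_tool(
  steps=[
    [0, 0, 0, 0, 0],
    [0, 0, 0, 0, 0],
    [0, 0, 0, 0, 0],
  ],
)

```text
clock: 2.22
position: [0.4936, 0.0988, 0.2264]
ee_rot: [-1.99, -2.43, 0.001]
force: [0.6, -0.9, -0.4]
width: 0.998
gripper_force: 0.0
```

```bash
python3 - <<'E'
from h import *
s=get_image("scene");t=get_image("top");cv2.imwrite("pics/c2.png",np.hstack([crop(s["image"],200,150,160,180,2.5),crop(t["image"],180,180,160,180,2.5)]))
o=observe();print(o["position"],o["ee_rot"],R.from_rotvec(o["ee_rot"]).as_matrix()[:,1],o["joints"],o["force"])
E
```

```text
[0.49361755 0.09774002 0.22660766] [ 1.99257743e+00  2.42842285e+00 -1.47817250e-03] [ 9.80748906e-01  1.95272393e-01 -5.25648210e-04] [ 0.19551416  0.30648637 -0.62518685  1.82488924  0.2029429   1.07494973
 -0.30838436] [-0.41313854 -0.75309892 -0.48155201]
```

View pics/c2.png

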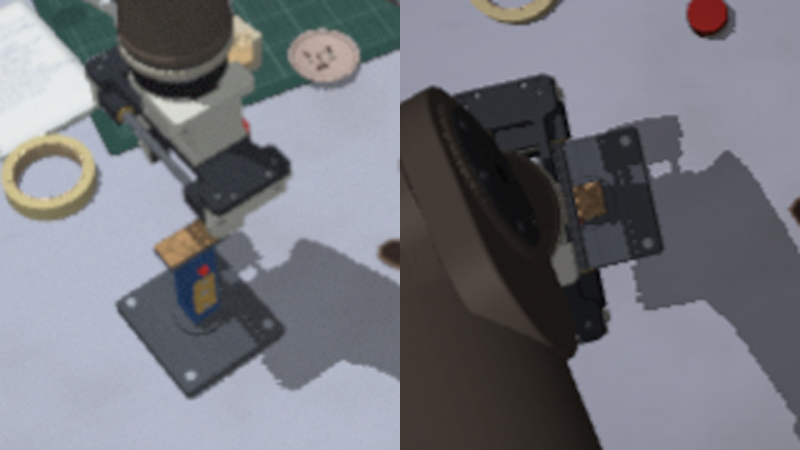

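The scene view shows the open gripper above the cork, with the fingers front and back of it. The alignment looks right, so I'll descend.

Call:
drive_tool(
  steps=[
    [0, 1, 2, -12, 0],
    [0, 0, 0, -15, 0],
    [0, 0, 0, -15, 0],
    [0, 0, 0, -15, 0],
    [0, 0, 0, -15, 0],
    [0, 0, 0, -15, 0],
    [0, 0, 0, -15, 0],
    [0, 0, 0, -12, 0],
    [0, 0, 0, -10, 0],
    [0, 0, 0, 0, 0],
    [0, 0, 0, 0, 0],
  ],
)

```text
clock: 3.23
position: [0.4947, 0.1005, 0.1027]
ee_rot: [-1.991, -2.43, 0.001]
force: [0.5, -0.5, 0.5]
width: 1.001
gripper_force: 0.0
```

```bash
python3 - <<'E'
from h import *
s=get_image("scene");cv2.imwrite("pics/c3.png",crop(s["image"],220,190,100,100,6))
o=observe();print(o["position"],o["force"])
E
```

```text
[0.49508232 0.10081352 0.10321482] [-0.46884676  0.10754551  0.79519962]
```

View pics/c3.png

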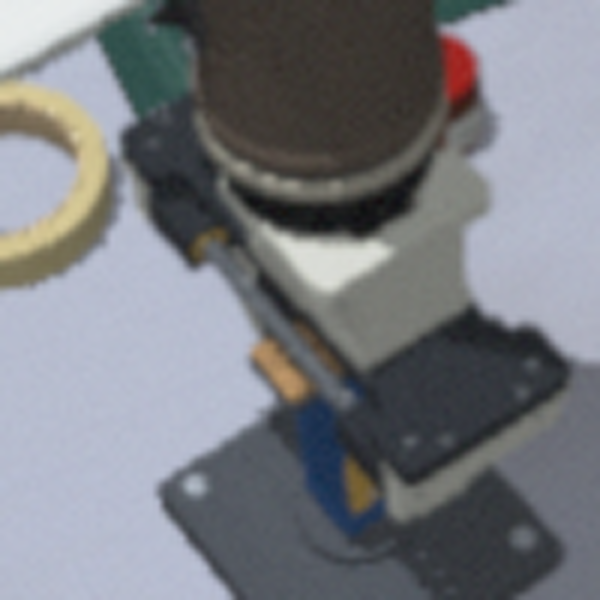

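The gripper is down with the fingers either side of the sleeve, and the cork clears the gripper body. I'll close on the button.

Call:
drive_tool(
  steps=[
    [1, 0, 0, 0, 0],
    [1, 0, 0, 0, 0],
    [1, 0, 0, 0, 0],
    [1, 0, 0, 0, 0],
    [1, 0, 0, 0, 0],
    [1, 0, 0, 0, 0],
    [1, 0, 0, 0, 0],
    [1, 0, 0, 0, 0],
    [1, 0, 0, 0, 0],
    [1, 0, 0, 0, 0],
    [1, 0, 0, 0, 0],
    [1, 0, 0, 0, 0],
  ],
  grip_force=35,
)

```text
clock: 4.28
position: [0.4969, 0.1017, 0.1032]
ee_rot: [1.989, 2.429, 0.005]
force: [7.0, 1.5, -3.5]
width: 0.321
gripper_force: 35.0
```

Width reads 29.5 mm, so the button is flush. Lifting gently now.

Call:
drive_tool(
  steps=[
    [1, 0, 0, 1, 0],
    [1, 0, 0, 1, 0],
    [1, 0, 0, 0, 0],
    [1, 0, 0, 0, 0],
  ],
)

```text
clock: 4.62
position: [0.4968, 0.1016, 0.1051]
ee_rot: [1.989, 2.43, 0.005]
force: [7.4, 0.9, -5.5]
width: 0.321
gripper_force: 35.0
```

Call:
drive_tool(
  steps=[
    [1, 0, 0, 1, 0],
    [1, 0, 0, 0, 0],
    [1, 0, 0, 0, 0],
  ],
)

```text
clock: 4.87
position: [0.4967, 0.1016, 0.1057]
ee_rot: [1.989, 2.43, 0.005]
force: [7.5, 1.1, -8.4]
width: 0.321
gripper_force: 35.0
```

Call:
drive_tool(
  steps=[
    [1, 0, 0, 1, 0],
    [1, 0, 0, 0, 0],
    [1, 0, 0, 0, 0],
  ],
)

```text
clock: 5.12
position: [0.4961, 0.1015, 0.1065]
ee_rot: [1.99, 2.43, 0.003]
force: [6.7, 1.2, -10.4]
width: 0.32
gripper_force: 35.0
```

Call:
drive_tool(
  steps=[
    [1, 0, 0, 1, 0],
    [1, 0, 0, 0, 0],
    [1, 0, 0, 0, 0],
  ],
)

```text
clock: 5.37
position: [0.4959, 0.1013, 0.1078]
ee_rot: [1.99, 2.43, 0.002]
force: [5.3, 1.2, -4.3]
width: 0.326
gripper_force: 35.0
```

Call:
drive_tool(
  steps=[
    [1, 0, 0, 1, 0],
    [1, 0, 0, 0, 0],
    [1, 0, 0, 0, 0],
  ],
)

```text
clock: 5.62
position: [0.4959, 0.1014, 0.1089]
ee_rot: [1.99, 2.43, 0.002]
force: [4.8, -0.0, -4.0]
width: 0.329
gripper_force: 35.0
```

It broke free at about 10 N and now slides at 4 N. I'll continue up to about 28 mm.

Call:
drive_tool(
  steps=[
    [1, 0, 0, 2, 0],
    [1, 0, 0, 2, 0],
    [1, 0, 0, 2, 0],
    [1, 0, 0, 2, 0],
    [1, 0, 0, 2, 0],
    [1, 0, 0, 0, 0],
    [1, 0, 0, 0, 0],
  ],
)

```text
clock: 6.2
position: [0.4959, 0.1014, 0.1192]
ee_rot: [1.989, 2.43, 0.002]
force: [5.9, 0.5, 0.5]
width: 0.328
gripper_force: 35.0
```

Call:
drive_tool(
  steps=[
    [1, 0, 0, 2, 0],
    [1, 0, 0, 2, 0],
    [1, 0, 0, 2, 0],
    [1, 0, 0, 2, 0],
    [1, 0, 0, 2, 0],
    [1, 0, 0, 0, 0],
    [1, 0, 0, 0, 0],
  ],
)

```text
clock: 6.78
position: [0.4959, 0.1013, 0.1291]
ee_rot: [1.989, 2.43, 0.002]
force: [5.1, -0.4, 0.6]
width: 0.323
gripper_force: 35.0
```

```bash
python3 - <<'E'
from h import *
s=get_image("scene");cv2.imwrite("pics/c4.png",crop(s["image"],220,180,100,100,6))
E
```

```text
(no output)
```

View pics/c4.png

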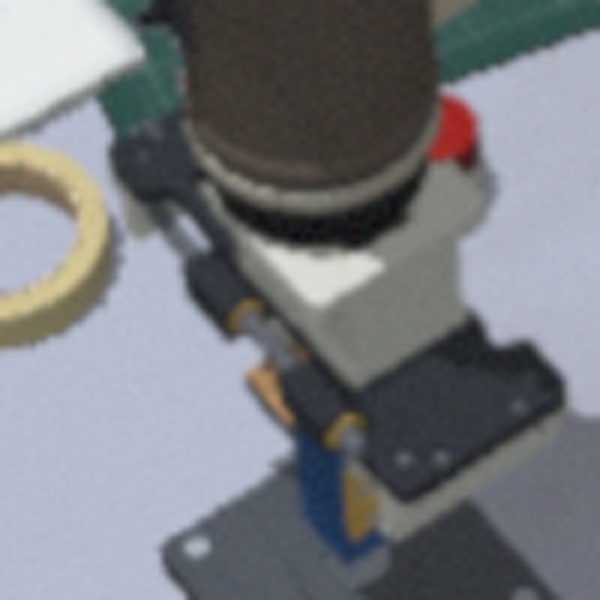

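The sleeve is rising with the gripper: its bottom edge has moved up about 6 px and the cork keeps the same place in the grip. I'll go finely from about 26 mm.

Call:
drive_tool(
  steps=[
    [1, 0, 0, 1, 0],
    [1, 0, 0, 1, 0],
    [1, 0, 0, 1, 0],
    [1, 0, 0, 1, 0],
    [1, 0, 0, 1, 0],
    [1, 0, 0, 0, 0],
  ],
)

```text
clock: 7.33
position: [0.4958, 0.1013, 0.1339]
ee_rot: [1.989, 2.43, 0.002]
force: [6.4, 0.6, -2.3]
width: 0.323
gripper_force: 35.0
```

Call:
drive_tool(
  steps=[
    [1, 0, 0, 1, 0],
    [1, 0, 0, 1, 0],
    [1, 0, 0, 1, 0],
    [1, 0, 0, 0, 0],
  ],
)

```text
clock: 7.67
position: [0.4958, 0.1013, 0.1369]
ee_rot: [1.99, 2.43, 0.002]
force: [6.2, 0.6, -2.6]
width: 0.328
gripper_force: 35.0
```

Call:
drive_tool(
  steps=[
    [1, 0, 0, 1, 0],
    [1, 0, 0, 1, 0],
    [1, 0, 0, 0, 0],
  ],
)

```text
clock: 7.92
position: [0.4958, 0.1013, 0.1389]
ee_rot: [1.99, 2.43, 0.002]
force: [6.0, 0.6, -2.4]
width: 0.327
gripper_force: 35.0
```

Call:
drive_tool(
  steps=[
    [1, 0, 0, 1, 0],
    [1, 0, 0, 1, 0],
    [1, 0, 0, 0, 0],
  ],
)

```text
clock: 8.17
position: [0.4958, 0.1013, 0.141]
ee_rot: [1.989, 2.43, 0.002]
force: [6.6, -0.8, -0.9]
width: 0.325
gripper_force: 35.0
```

Call:
drive_tool(
  steps=[
    [1, 0, 0, 1, 0],
    [1, 0, 0, 1, 0],
    [1, 0, 0, 0, 0],
  ],
)

```text
clock: 8.42
position: [0.4959, 0.1013, 0.1431]
ee_rot: [1.989, 2.43, 0.002]
force: [5.2, 0.5, 0.8]
width: 0.325
gripper_force: 35.0
```

Call:
drive_tool(
  steps=[
    [1, 0, 0, 1, 0],
    [1, 0, 0, 1, 0],
    [1, 0, 0, 0, 0],
  ],
)

```text
clock: 8.67
position: [0.4958, 0.1013, 0.145]
ee_rot: [1.989, 2.43, 0.002]
force: [5.4, 0.0, -2.0]
width: 0.324
gripper_force: 35.0
```

Call:
drive_tool(
  steps=[
    [1, 0, 0, 1, 0],
    [1, 0, 0, 1, 0],
    [1, 0, 0, 0, 0],
  ],
)

```text
clock: 8.92
position: [0.4956, 0.1013, 0.1466]
ee_rot: [1.99, 2.43, 0.002]
force: [6.5, 1.8, -7.1]
width: 0.326
gripper_force: 35.0
```

Call:
drive_tool(
  steps=[
    [1, 0, 0, 1, 0],
    [1, 0, 0, 0, 0],
    [1, 0, 0, 0, 0],
  ],
)

```text
clock: 9.17
position: [0.4943, 0.101, 0.1467]
ee_rot: [-1.989, -2.43, 0.001]
force: [5.4, 1.9, -14.3]
width: 0.328
gripper_force: 35.0
```

The pull climbed at once to 14 N with no further rise, at about 43.5 mm: that's the click. I'll relax the pull, release, go up and look.

Call:
drive_tool(
  steps=[
    [1, 0, 0, -1.5, 0],
    [1, 0, 0, -1.5, 0],
    [1, 0, 0, 0, 0],
    [1, 0, 0, 0, 0],
    [0, 0, 0, 0, 0],
    [0, 0, 0, 0, 0],
    [0, 0, 0, 0, 0],
    [0, 0, 0, 0, 0],
    [0, 0, 0, 0, 0],
    [0, 0, 0, 0, 0],
  ],
)

```text
clock: 10.0
position: [0.4949, 0.1013, 0.1448]
ee_rot: [1.99, 2.431, 0.0]
force: [0.4, -0.3, 0.5]
width: 0.714
gripper_force: 0.0
```

Call:
drive_tool(
  steps=[
    [0, 0, 0, 10, 0],
    [0, 0, 0, 20, 0],
    [0, 0, 0, 25, 0],
    [0, 0, 0, 30, 0],
    [0, -2, -30, 25, 0],
    [0, -2, -35, 0, 0],
    [0, 0, -35, 0, 0],
    [0, 0, -35, 0, 0],
    [0, 0, -35, 0, 0],
    [0, 0, -35, 0, 0],
    [0, 0, -35, 0, 0],
    [0, 0, -35, 0, 0],
    [0, 0, -35, 0, 0],
    [0, 0, -35, 0, 0],
    [0, 0, -28, 0, 0],
    [0, 0, 0, 0, 0],
    [0, 0, 0, 0, 0],
  ],
)

```text
clock: 11.42
position: [0.4904, -0.2735, 0.255]
ee_rot: [-1.994, -2.427, -0.0]
force: [-0.5, 1.1, -0.7]
width: 1.001
gripper_force: 0.0
```

```bash
python3 - <<'E'
from h import *
s=get_image("scene");t=get_image("top")
cv2.imwrite("pics/c5.png",cv2.convertScaleAbs(np.hstack([crop(s["image"],240,215,80,100,5),crop(t["image"],215,210,80,100,5)]),alpha=1.5))
o=observe();print(o["clock"],o["position"],o["force"],o["joints"],R.from_rotvec(o["ee_rot"]).as_matrix()[:,1])
E
```

```text
11.5167 [ 0.49110555 -0.2706328   0.2552196 ] [-0.80291249  1.05307512 -0.03576897] [ 0.74774372  0.34960368 -0.4540883   1.662386    0.16318697  1.1672011
  0.45313638] [9.80087127e-01 1.98566929e-01 6.30208630e-04]
```

View pics/c5.png

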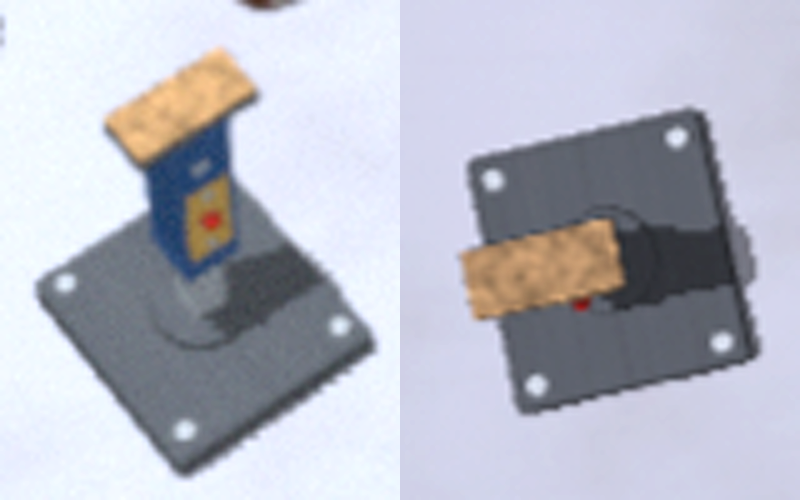

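The left crop shows the red button out through the brass plate at (211,220), with the post visible below the sleeve. That's one hole up, so next is the sherd.

Call:
drive_tool(
  steps=[
    [0, 1, 1, -25, -0.09],
    [0, 0, 0, -35, 0],
    [0, 0, 0, -35, 0],
    [0, 0, 0, -35, 0],
    [0, 0, 0, -35, 0],
    [0, 0, 0, -30, 0],
    [0, 0, 0, -20, 0],
    [0, 0, 0, -15, 0],
    [0, 0, 0, -10, 0],
    [0, 0, 0, -5, 0],
    [0, 0, 0, 0, 0],
    [0, 0, 0, 0, 0],
  ],
  grip_force=6,
)

```text
clock: 12.52
position: [0.4925, -0.2705, 0.0105]
ee_rot: [2.096, 2.339, 0.001]
force: [-0.3, -0.9, -0.2]
width: 1.001
gripper_force: 0.0
```

Call:
drive_tool(
  steps=[
    [0, 0, 0, -2, 0],
    [0, 0, 0, 0, 0],
    [0, 0, 0, 0, 0],
  ],
)

```text
clock: 12.77
position: [0.4922, -0.271, 0.0084]
ee_rot: [2.097, 2.338, 0.0]
force: [0.9, 0.2, -0.1]
width: 0.997
gripper_force: 0.0
```

```bash
python3 - <<'E'
from h import *
s=get_image("scene");cv2.imwrite("pics/c6.png",cv2.convertScaleAbs(crop(s["image"],350,170,100,90,6),alpha=1.5))
t=get_image("top")
cp=np.array([(60,253),(212,220),(224,285),(76,320)])/5+[215,210]
P=p2w(t,cp,.1985);print(P.mean(0),P[:,:2].tolist());
sp=np.array([(106,122),(224,48),(259,97),(143,165)])/5+[240,215]
P=p2w(s,sp,.1985);print(P.mean(0))
o=observe();print(o["position"],o["force"],R.from_rotvec(o["ee_rot"]).as_matrix()[:,1])
E
```

```text
[0.49302556 0.09990079 0.1985    ] [[0.5007683610974413, 0.13422264183121324], [0.51253836161245, 0.07112212705675848], [0.48567380582696307, 0.06650026131675597], [0.4731217284049298, 0.12775812346430948]]
[0.48902491 0.10089424 0.1985    ]
[ 0.49206784 -0.27096259  0.00818026] [0.73568005 0.36773322 0.79876012] [9.94103056e-01 1.08437616e-01 6.30982314e-04]
```

View pics/c6.png

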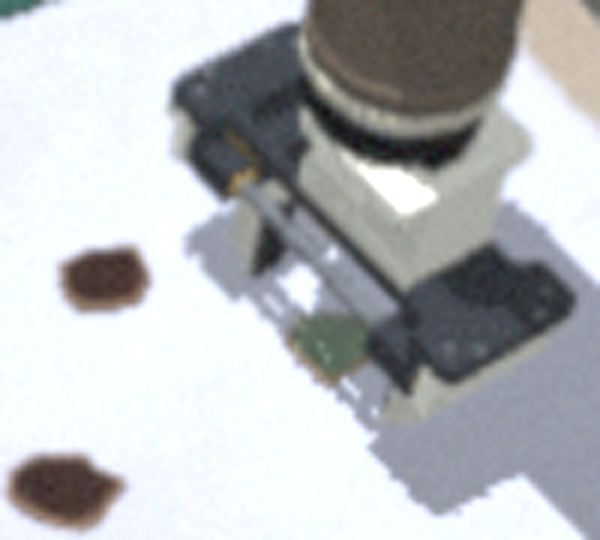

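The sherd lies between the fingers at about (330,345). I'll go 4 mm lower and close.

Call:
drive_tool(
  steps=[
    [0, 0, 0, -4, 0],
    [0, 0, 0, 0, 0],
    [1, 0, 0, 0, 0],
    [1, 0, 0, 0, 0],
    [1, 0, 0, 0, 0],
    [1, 0, 0, 0, 0],
    [1, 0, 0, 0, 0],
    [1, 0, 0, 0, 0],
    [1, 0, 0, 0, 0],
    [1, 0, 0, 0, 0],
    [1, 0, 0, 0, 0],
    [1, 0, 0, 0, 0],
    [1, 0, 0, 0, 0],
    [1, 0, 0, 0, 0],
  ],
  grip_force=8,
)

```text
clock: 14.03
position: [0.4918, -0.2708, 0.0037]
ee_rot: [2.097, 2.339, -0.0]
force: [-0.6, 0.3, 0.2]
width: 0.409
gripper_force: 8.0
```

Call:
drive_tool(
  steps=[
    [1, 0, 0, 3, 0],
    [1, 0, 0, 7, 0],
    [1, 0, 0, 15, 0],
    [1, 0, 0, 25, 0],
    [1, 0, 0, 25, 0],
    [1, 0, 0, 25, 0],
    [1, 0, 0, 25, 0],
    [1, 0, 0, 25, 0],
    [1, 0, 0, 25, 0],
    [1, 0, 0, 25, 0],
    [1, 0, 0, 20, 0],
    [1, 0, 0, 15, 0],
    [1, 0, 0, 5, 0],
    [1, 0, 0, 0, 0],
  ],
)

```text
clock: 15.2
position: [0.4925, -0.2709, 0.2454]
ee_rot: [2.095, 2.337, 0.001]
force: [0.1, 0.6, -0.5]
width: 0.41
gripper_force: 8.0
```

Call:
drive_tool(
  steps=[
    [1, 0, 8, 0, 0.01],
    [1, 0, 15, 0, 0.01],
    [1, 0, 22, 0, 0.01],
    [1, 0, 25, 0, 0.01],
    [1, 1, 25, 0, 0.01],
    [1, 0, 25, 0, 0.01],
    [1, 0, 25, 0, 0.01],
    [1, 0, 25, 0, 0.01],
    [1, 0, 25, 0, 0.01],
    [1, 1, 25, 0, 0],
    [1, 0, 25, 0, 0],
    [1, 0, 25, 0, 0],
    [1, 0, 25, 0, 0],
    [1, 0, 25, 0, 0],
    [1, 0, 23, 0, 0],
    [1, 0, 15, 0, 0],
    [1, 0, 10, 0, 0],
    [1, 0, 5, 0, 0],
    [1, 0, 0, 0, 0],
    [1, 0, 0, 0, 0],
  ],
)

```text
clock: 16.87
position: [0.4936, 0.1017, 0.2433]
ee_rot: [-1.99, -2.431, 0.002]
force: [-0.6, -0.8, -0.7]
width: 0.406
gripper_force: 8.0
```

```bash
python3 - <<'E'
from h import *
s=get_image("scene");cv2.imwrite("pics/c7.png",cv2.convertScaleAbs(crop(s["image"],220,150,110,100,6),alpha=1.5))
o=observe();print(o["position"],o["force"],o["width"],R.from_rotvec(o["ee_rot"]).as_matrix()[:,1])
E
```

```text
[0.49375216 0.10122466 0.24339459] [ 0.21020193 -0.7574149  -1.24303555] 0.4039490397047013 [ 9.80462536e-01  1.96704759e-01 -6.73041325e-04]
```

View pics/c7.png

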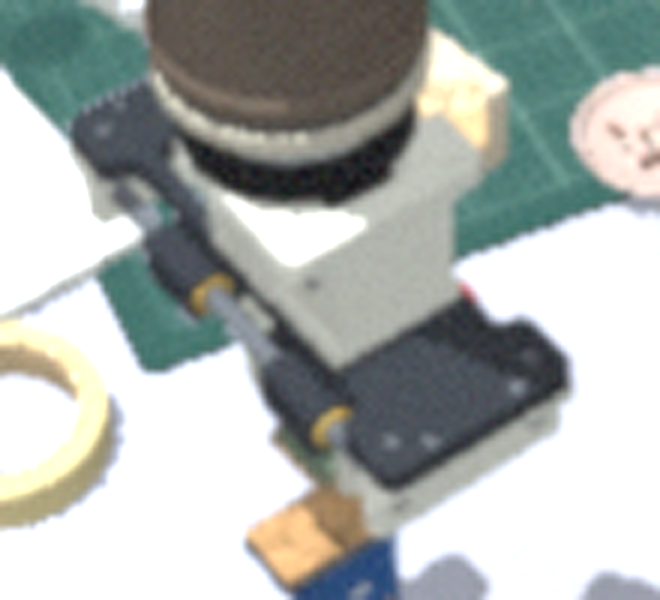

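The sherd's green edge is visible in the fingers, above the cork. Lowering now, feeling for contact.

Call:
drive_tool(
  steps=[
    [1, 0, 1, -8, 0],
    [1, 0, 0, -10, 0],
    [1, 0, 0, -8, 0],
    [1, 0, 0, -6, 0],
    [1, 0, 0, -4, 0],
    [1, 0, 0, 0, 0],
    [1, 0, 0, 0, 0],
  ],
)

```text
clock: 17.5
position: [0.4937, 0.1032, 0.2075]
ee_rot: [-1.99, -2.431, 0.001]
force: [1.2, -0.7, -0.9]
width: 0.412
gripper_force: 8.0
```

Call:
drive_tool(
  steps=[
    [1, 0, 0, -1, 0],
    [1, 0, 0, -1, 0],
    [1, 0, 0, 0, 0],
    [1, 0, 0, 0, 0],
  ],
)

```text
clock: 17.83
position: [0.494, 0.1033, 0.2059]
ee_rot: [1.99, 2.431, 0.0]
force: [-0.3, 0.1, -0.3]
width: 0.408
gripper_force: 8.0
```

Call:
drive_tool(
  steps=[
    [1, 0, 0, -1, 0],
    [1, 0, 0, 0, 0],
    [1, 0, 0, 0, 0],
  ],
)

```text
clock: 18.08
position: [0.4938, 0.1032, 0.2047]
ee_rot: [1.99, 2.431, -0.0]
force: [0.3, 0.5, -1.0]
width: 0.407
gripper_force: 8.0
```

Call:
drive_tool(
  steps=[
    [1, 0, 0, -1, 0],
    [1, 0, 0, 0, 0],
    [1, 0, 0, 0, 0],
  ],
)

```text
clock: 18.33
position: [0.4938, 0.1032, 0.2037]
ee_rot: [-1.99, -2.431, 0.0]
force: [-0.1, 0.4, -0.4]
width: 0.41
gripper_force: 8.0
```

Call:
drive_tool(
  steps=[
    [1, 0, 0, -1, 0],
    [1, 0, 0, 0, 0],
    [1, 0, 0, 0, 0],
  ],
)

```text
clock: 18.58
position: [0.4938, 0.1032, 0.2027]
ee_rot: [-1.99, -2.431, 0.0]
force: [0.0, -0.4, -0.3]
width: 0.412
gripper_force: 8.0
```

Call:
drive_tool(
  steps=[
    [1, 0, 0, -1, 0],
    [1, 0, 0, 0, 0],
    [1, 0, 0, 0, 0],
  ],
)

```text
clock: 18.83
position: [0.4938, 0.1032, 0.2017]
ee_rot: [-1.99, -2.431, 0.0]
force: [-0.0, 0.6, -0.2]
width: 0.408
gripper_force: 8.0
```

Call:
drive_tool(
  steps=[
    [1, 0, 0, -1, 0],
    [1, 0, 0, 0, 0],
    [1, 0, 0, 0, 0],
  ],
)

```text
clock: 19.08
position: [0.4938, 0.1032, 0.2007]
ee_rot: [-1.99, -2.431, 0.0]
force: [-0.4, 0.3, 0.0]
width: 0.408
gripper_force: 8.0
```

Call:
drive_tool(
  steps=[
    [1, 0, 0, -0.5, 0],
    [1, 0, 0, 0, 0],
    [1, 0, 0, 0, 0],
  ],
)

```text
clock: 19.33
position: [0.4939, 0.1032, 0.2002]
ee_rot: [1.99, 2.431, 0.0]
force: [-1.0, 0.3, -0.1]
width: 0.409
gripper_force: 8.0
```

Call:
drive_tool(
  steps=[
    [1, 0, 0, -1, 0],
    [1, 0, 0, 0, 0],
    [1, 0, 0, 0, 0],
  ],
)

```text
clock: 19.58
position: [0.4939, 0.1033, 0.1994]
ee_rot: [1.99, 2.431, 0.0]
force: [-0.1, -0.5, 2.9]
width: 0.403
gripper_force: 8.0
```

Call:
drive_tool(
  steps=[
    [1, 0, 0, -1, 0],
    [1, 0, 0, 0, 0],
    [1, 0, 0, 0, 0],
  ],
)

```text
clock: 19.83
position: [0.494, 0.1034, 0.1987]
ee_rot: [1.989, 2.431, 0.001]
force: [-1.5, -0.4, 6.4]
width: 0.404
gripper_force: 8.0
```

Contact at 0.1994. I'll back off 1 mm, open slowly and rise.

Call:
drive_tool(
  steps=[
    [1, 0, 0, 1, 0],
    [1, 0, 0, 0.5, 0],
    [1, 0, 0, 0, 0],
    [0.55, 0, 0, 0, 0],
    [0.5, 0, 0, 0, 0],
    [0.4, 0, 0, 0, 0],
    [0.3, 0, 0, 0, 0],
    [0.2, 0, 0, 0, 0],
    [0, 0, 0, 0, 0],
    [0, 0, 0, 0, 0],
    [0, 0, 0, 0, 0],
    [0, 0, 0, 0, 0],
  ],
)

```text
clock: 20.83
position: [0.4939, 0.1032, 0.1997]
ee_rot: [1.99, 2.431, -0.0]
force: [-0.2, 0.4, 0.1]
width: 0.957
gripper_force: 0.0
```

Call:
drive_tool(
  steps=[
    [0, 0, 0, 5, 0],
    [0, 0, 0, 10, 0],
    [0, 0, 0, 20, 0],
    [0, 0, 0, 30, 0],
    [0, 0, 0, 30, 0],
    [0, 0, -30, 0, 0],
    [0, 0, -35, 0, 0],
    [0, 0, -35, 0, 0],
    [0, 0, -35, 0, 0],
    [0, 0, -35, 0, 0],
    [0, 0, -35, 0, 0],
    [0, 0, -35, 0, 0],
    [0, 0, -30, 0, 0],
    [0, 0, 0, 0, 0],
    [0, 0, 0, 0, 0],
  ],
)

```text
clock: 22.08
position: [0.4937, -0.1686, 0.2954]
ee_rot: [1.994, 2.427, 0.0]
force: [0.7, 1.0, 0.1]
width: 1.0
gripper_force: 0.0
```

```bash
python3 - <<'E'
from h import *
s=get_image("scene");t=get_image("top")
cv2.imwrite("pics/c8.png",cv2.convertScaleAbs(np.hstack([crop(s["image"],240,205,80,110,5),crop(t["image"],215,200,80,110,5)]),alpha=1.5))
o=observe();print(o["clock"],o["position"],o["force"])
for z in(.197,):print(w2p(t,[.494,.1005,z]),w2p(s,[.494,.1005,z]))
E
```

```text
22.1833 [ 0.49410284 -0.16567485  0.29540215] [-0.15365295  0.34579672  0.08246848]
[[243.45169967 263.40122751]] [[275.9932919  235.16055375]]
```

View pics/c8.png

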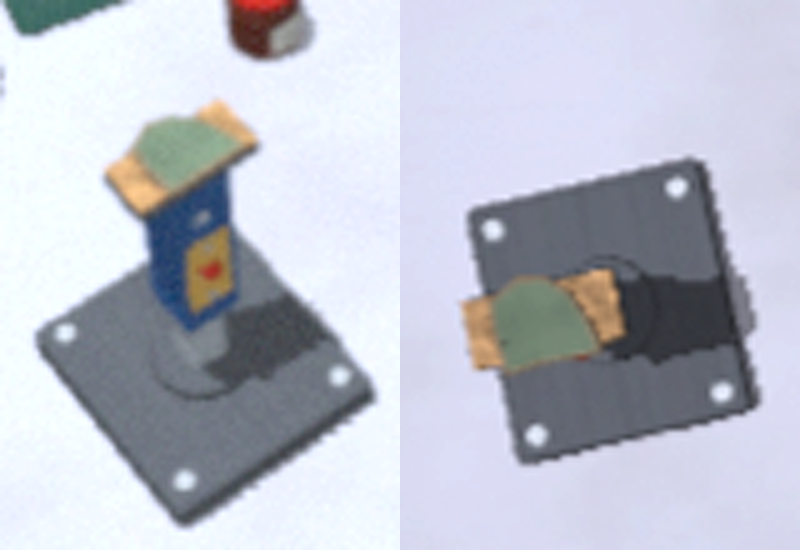

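The sherd lies flat, glaze up, about 2 mm from the cork's centre: (545,323) against (542,320). The button is still out in the plate, and the jar is still in place. Handing in.

```bash
python3 -c "
from cell import arm;print(arm.sign_off())"
```

```text
the job is handed in; nothing more can be done
None
```

The job is handed in: the stand is up one hole with the button clicked out through the brass plate, and the green sherd lies glaze up about 2 mm from the centre of the cork rest, let go; sign-off gave no verdict.

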